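# Shut the fuse box cover and prove its catch

### The arm

A 6-joint arm with a two-finger parallel gripper is mounted at the origin on the work surface. World frame = base frame: x ahead of the robot, y to its left, z up, the work surface at z = 0. Lengths are in m, angles in rad, forces in N, time in s.
With the tool pointing down it reaches from about 0.3 to 0.95 m from the base axis. Payload 3.1 kg.
Tool frame: the origin (TCP) lies at the very end of the fingers, on their centre line; the grasp point (between the pads) lies 19 mm behind it; z points along the fingers, y is the line along which they close (so a half turn about z gives the same grasp; the last joint's range is limited). The gripper opens to 85 mm and grips with 20 to 120 N. Pads are 22 mm wide; open, the fingers measure 114 mm over their backs; the gripper's body (76 mm by 85 mm) begins 54 mm behind the grasp point. The pads swing forward as they close: fully open they stand 13 mm farther back than shut.
Start: joints at [1.076, 0.308, 1.634, -0, 1.2, -0.07], TCP at [0.258, 0.569, 0.231] pointing down, gripper open.
Joint ranges: [-3.06, 3.06], [-0.79, 1.96], [0.05, 2.63], [-1.19, 4.34], [0.05, 2.64], [-2.94, 2.94]. Speed limits (rad/s): [2.79, 2.79, 3.14, 3.14, 3.14, 3.14].

### API

Orientations are given as a unit quaternion [x, y, z, w].
In Python, from cell import manip gives the robot as it stands. The module is installed in compiled form; this text tells all that it offers.
- The arm moves only by the tool carry_out, never from a script. Its argument "motion" is a list of rows, each an object of numbers: "x", "y", "z": the shift along the tool's x, y, z normalised to -1 to 1, where 1 is 40 mm; "ax", "ay", "az": the turn, a rotation vector about the tool's x, y, z normalised to -1 to 1, where 1 is 90 degrees; "gripper": the opening, from -1 (shut) to 1 (fully open), so that 0 is half open. In form: [{"x": .., "y": .., "z": .., "ax": .., "ay": .., "az": .., "gripper": ..}, ...]. A call has 1 to 20 rows; each row shifts and turns the commanded pose from where the row before left it, along the tool's axes as they then stand; what a row does not reach is not made up. A row lasts 1/12 s, in which the tool goes at most 41.7 mm and 7.16 degrees, less where a joint would pass 70% of its speed; a pose out of reach is approached as far as the arm can. A call with a number of a shift or a turn outside -1 to 1 is refused whole. A call with a gripper value outside its range is refused whole. The fingers move at their own pace and stop on an object; "newtons" is the grip in N (left out, the last holds). Time passes only in rows, so rows that do not move let the fingers close. It gives the time, the measured TCP pose, the force, the opening and the grip force at its end, in the units of the state.
- manip.state(): the state, without advancing time (a new reading comes with each control period).
- manip.get_image(name): name is "side" or "top"; returns a dict with "img" (400x640x3 uint8, blue, green, red), "fx", "fy", "cx", "cy" (pixels), "position" and "orientation" of the camera in the world. Camera axes: x right, y down, z forward; pixel columns grow to the right and rows downward; lengths in m; the calibration is good to about 2 mm. A picture is of the moment at which its call begins. There is no depth.
- manip.job_done(): hands the job in; it is judged then, once.
Trained networks look in a picture, given as the dict that the camera call returned (one of the last four; its "shot" number tells which), for a name from the list of things; names that differ only in an ending like _2 or _b are one class to them, and where a whole thing is asked for, a point or a joint stands for the part that bears it (a point fixed in the world has none). Each returns a list of dicts, best first, with "conf" (0 to 1); they miss things now and then, are a little off and sometimes report something else, mostly with a low value. They report only what shows in the picture. A call takes as long as a camera call. They do not tell look-alikes from the thing itself.
- manip.regions_of(picture, name): "mask" (400x640 bool, what is visible of it) and "bbox" ([left, top, right, bottom] in pixels, round what is visible of it).
- manip.tip_of(picture, name): "xy" ([column, row] in pixels: a listed point, or the origin of a listed thing).
The state is a dict: "t": time; "qpos": joint angles; "qd": joint speeds; "joint_torque": joint torques, N m; "ee_pos": TCP position; "orientation": TCP orientation; "wrist_force": force on the tool from outside, world axes, zero at the start; "wrist_torque": the same for the moment, N m; "gripper_width": finger opening in m; "grasp_force": force on a finger pad.
Only numpy, scipy, OpenCV 4.12 (cv2) and the standard library are available. Lean on these libraries where they do the work, as an engineer would, in place of code of your own. Each camera call takes 0.05 s, during which the arm holds its last target. There are 200 camera calls.

### The job

The putty scraper has been left lying on the open fuse box: lay it flat in the white ceramic dish. Then shut the fuse box's cover and prove the catch: give the cover's pull a steady upward tug, firm but not rough; if the cover gives, press it down harder and tug again until it stays caught, then let go. Leave the dish where it stands, and do not disturb the main switch, the screwdriver rack, the jar or the tin.

Things in the scene. Friction and masses are not known exactly. Their poses are not given: they have to be found in the camera images.
- fusebox: red plastic fuse box, fixed, 120 deep (x) x 190 wide (y) x 70 mm high (strip of the main switch 72); origin under its centre, front to -x (towards the robot), z up. Its flat top is at 70 mm. Box and dish may swap sides between starts
- hinge_mid (a point): middle of the cover's hinge line, on the far edge of the box, 72 mm up; axes as the box's, y along the hinge. From here the box's front face is 120 mm to -x, its sides 70 mm to -y and 120 mm to +y
- cover (a joint): hinge angle of the red cover, rad: 0 shut, 1.57 upright, 1.95 fully back. Starts at 1.35 to 1.8, held by friction; pushed below about 1.1 it sinks by itself in about 2 s. Not caught, it rests at 0.15 to 0.25 on the catch; caught, it lies at 0 with about 3 mm play at the pull. Plate 115 mm from hinge to free edge, 140 wide (centred on hinge_mid), 8 thick, 0.2 kg, underside in the hinge line
- cover_pull (a point): centre of the round bar of the cover's pull: 10 mm thick, 70 long, parallel to the hinge, on two posts at its ends (60 mm free between), 98 mm from the hinge towards the free edge, centre line 24 mm above the cover's outer face and 32 mm from the hinge plane; shut, it is 104 mm above the work surface. Axes turn with the cover: z its outward normal, -x to its free edge
- catch (a joint): lift of the sprung catch inside the box, m: 0 unloaded; grows only when a caught cover is pulled up at the pull: about 1 mm at 5 N, 2 mm at 9 N, 5 mm at 18 N. 2 to 6 mm, held half a second, is a proper tug; more tears it. The straight downward press at the pull that snaps the cover past the catch is hidden and differs between starts: 4 to 10 N, more with sideways drag
- toggle (a joint): the black main switch, a stub 25 mm tall on the uncovered strip of the fuse box, 60 mm in front of hinge_mid and 95 mm to +y of it; 0 as it stands, must not be thrown (0.8 rad)
- scraper_grip (a point): centre of the putty scraper's wooden handle (110 long, 26 wide, 18 thick), half-way up; x points along the tool to the blade. The tool reaches 55 mm behind this point and 145 ahead, its flat underside is 9 mm below. 0.13 kg, centre of mass about 75 mm ahead. It starts lying on the box, handle sticking out over the front face
- scraper_tip (a point): middle of the scraper's blunt blade edge (steel, 64 wide, 3 thick), 145 mm ahead of scraper_grip and 7.5 mm lower. It starts near the hinge, where the standing cover may lean over it: draw the tool out to the front before lifting it high
- dish: oblong white ceramic dish, loose, 270 long (x) x 140 wide (y) x 30 mm high outside, walls and floor 6 mm; origin under its centre; 0.9 kg
- rack: slotted aluminium rack, 50 x 200 mm, with five amber-handled screwdrivers standing in it, 155 mm high; origin under its centre; leave alone
- jar: closed jar, 56 mm across, 90 mm high, between box and dish; origin under its centre; leave alone
- tin: flat steel tin, 68 mm across, 26 mm high, between jar and rack; origin under its centre; leave alone
Mind the look-alikes: they are no part of the job. What is meant by the part that bears scraper_grip is not green or orange, and is the smaller of those in its own colour.

How it is judged:
By the outcome, as a careful person would: the job done as asked, in the order asked, and still so for the second after the job is handed in, with the robot touching nothing.
It also fails if it takes over 72 s, if anything falls off the work surface, if the arm or the gripper's body presses on something with over 40 N, if the wrist force passes 120 N, or if a joint passes its speed limit or range.

## Working session

There is one attempt and no reset: what is moved stays moved. The work goes in short steps, Python scripts to look and compute and a tool call to move; the robot and the scene stay as the last step left them, time stands still between calls to the robot, and variables do not carry over. Pictures are saved under pics/ and viewed, at most 10 in all, crops included, and the job is handed in when it is done.

Besides the shell and the picture viewer there is one more tool, called after "Call:" as name(argument=value, ...), one argument or row to a line, values as JSON. carry_out: Moves the arm, as the interface text tells. Scaled input: -1 to 1 covers 40 mm each way for a shift and 90 degrees each way for a turn. Its arguments: {"type":"object","properties":{"motion":{"type":"array","items":{"type":"object","properties":{"x":{"type":"number"},"y":{"type":"number"},"z":{"type":"number"},"ax":{"type":"number"},"ay":{"type":"number"},"az":{"type":"number"},"gripper":{"type":"number"}}}},"newtons":{"type":"number"}},"required":["motion"]}

```bash
mkdir -p pics
cat > h.py <<'E'
import numpy as np, cv2
from cell import manip
from scipy.spatial.transform import Rotation as R
def ray(p,xy):
    d=R.from_quat(p["orientation"]).as_matrix()@np.array([(xy[0]-p["cx"])/p["fx"],(xy[1]-p["cy"])/p["fy"],1.])
    return np.array(p["position"]),d
def at_z(p,xy,z):
    o,d=ray(p,xy); return o+d*(z-o[2])/d[2]
def tri(ps,xys):
    A=np.zeros((3,3));b=np.zeros(3);
    for p,xy in zip(ps,xys):
        o,d=ray(p,xy); d=d/np.linalg.norm(d); M=np.eye(3)-np.outer(d,d); A+=M;b+=M@o
    return np.linalg.solve(A,b)
def proj(p,X):
    c=R.from_quat(p["orientation"]).inv().apply(np.array(X)-p["position"])
    return [p["fx"]*c[0]/c[2]+p["cx"],p["fy"]*c[1]/c[2]+p["cy"]]
E
python3 - <<'E'
from h import *
np.set_printoptions(precision=3,suppress=True)
for n in("side","top"):
    p=manip.get_image(n); cv2.imwrite(f"pics/{n}0.png",p["img"]); print(n,p["position"],R.from_quat(p["orientation"]).as_matrix()[:,2])
    for k in("fusebox","hinge_mid","cover_pull","scraper_grip","scraper_tip","dish","rack","jar","tin","toggle"):
        try: print(k,[(np.round(r["xy"],1).tolist(),round(r["conf"],2)) for r in manip.tip_of(p,k)][:5])
        except Exception as e: print(k,e)
E
```

```text
side [-0.126 -0.857  1.089] [ 0.435  0.557 -0.707]
fusebox [([351.2, 253.5], 0.68), ([361.2, 236.9], 0.36)]
hinge_mid [([370.0, 233.7], 0.56), ([346.5, 251.6], 0.52)]
cover_pull [([381.2, 207.7], 0.77)]
scraper_grip [([404.6, 308.2], 0.74), ([252.5, 310.6], 0.57)]
scraper_tip [([330.0, 317.2], 0.7), ([393.5, 361.3], 0.65), ([359.3, 235.8], 0.63)]
dish []
rack [([370.7, 178.5], 0.74)]
jar [([305.9, 205.2], 0.7)]
tin [([342.1, 191.3], 0.67)]
toggle it knows: cover_pull, dish, fusebox, hinge_mid, jar, rack, scraper_grip, scraper_tip, tin
top [ 0.375 -0.064  1.1  ] [ 0.106 -0.021 -0.994]
fusebox [([364.1, 206.9], 0.89), ([372.8, 192.9], 0.59)]
hinge_mid [([384.4, 183.8], 0.87)]
cover_pull [([387.9, 170.3], 0.59)]
scraper_grip [([427.4, 126.4], 0.92), ([444.9, 209.7], 0.9), ([371.8, 243.9], 0.8), ([362.3, 324.1], 0.65)]
scraper_tip [([409.3, 267.2], 0.8), ([474.9, 249.0], 0.77), ([390.9, 72.6], 0.77), ([373.3, 192.6], 0.61)]
dish [([215.8, 191.6], 0.88), ([370.4, 195.1], 0.7), ([381.6, 183.7], 0.34)]
rack [([293.7, 114.2], 0.98)]
jar [([280.9, 195.0], 0.84), ([216.3, 192.3], 0.53)]
tin [([292.1, 153.9], 0.95)]
toggle it knows: cover_pull, dish, fusebox, hinge_mid, jar, rack, scraper_grip, scraper_tip, tin
```

View pics/top0.png

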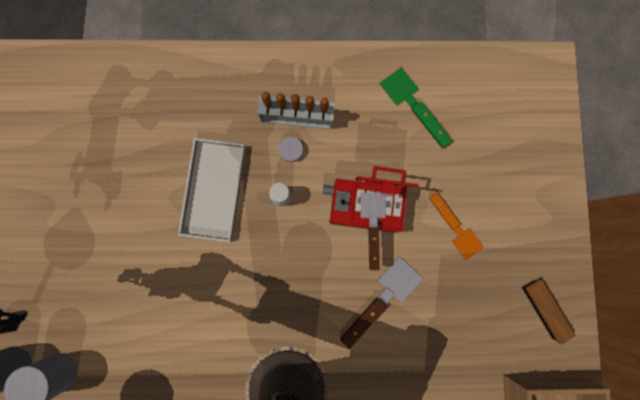

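View pics/side0.png

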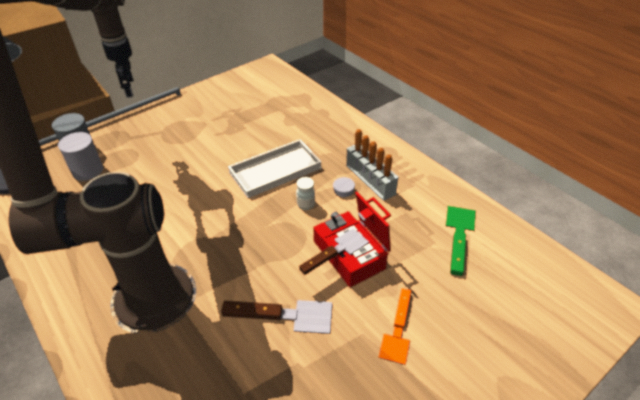

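Top picture: green scraper (427,126), orange (445,210), a large brown one on the table (362,324) and a smaller brown one on the box (372,244). The last is meant: it is the smaller brown one, lying on the fuse box. A crop will confirm it.

Run:
```python
from h import *
np.set_printoptions(precision=4,suppress=True)
p=manip.get_image("top"); s=manip.get_image("side")
c=np.hstack([cv2.resize(p["img"][155:285,310:440],None,fx=3,fy=3,interpolation=2),cv2.resize(s["img"][185:315,285:415],None,fx=3,fy=3,interpolation=2)]);cv2.imwrite("pics/c1.png",c)
T={k:[r["xy"] for r in manip.tip_of(p,k) if r["conf"]>.3] for k in("fusebox","hinge_mid","cover_pull","scraper_grip","scraper_tip","dish","rack","jar","tin")}
Z=dict(fusebox=0,hinge_mid=.072,cover_pull=.17,scraper_grip=.079,scraper_tip=.0715,dish=0,rack=0,jar=0,tin=0)
for k in T: print(k,[(np.round(x).tolist(),at_z(p,x,Z[k])) for x in T[k]])
print("pull tri",tri([p,s],[T["cover_pull"][0],manip.tip_of(s,"cover_pull")[0]["xy"]]))
for k in("dish","fusebox","scraper_grip"):
  for r in manip.regions_of(p,k):
    m=r["mask"].astype(np.uint8); q=cv2.minAreaRect(cv2.findNonZero(m)); b=cv2.boxPoints(q)
    z=.03 if k=="dish" else .08
    print(k,round(r["conf"],2),np.array(r["bbox"]),[at_z(p,x,z)[:2].round(3).tolist() for x in b])
print(manip.state())
```

```text
fusebox [([363.0, 209.0], array([ 0.4796, -0.2111,  0.    ])), ([387.0, 167.0], array([ 0.5972, -0.2825,  0.    ]))]
hinge_mid [([384.0, 182.0], array([ 0.5426, -0.2598,  0.072 ])), ([363.0, 206.0], array([ 0.4793, -0.2009,  0.072 ]))]
cover_pull [([388.0, 171.0], array([ 0.5538, -0.2502,  0.17  ]))]
scraper_grip [([440.0, 212.0], array([ 0.4617, -0.4007,  0.079 ])), ([362.0, 322.0], array([ 0.1863, -0.1939,  0.079 ])), ([433.0, 123.0], array([ 0.6996, -0.3911,  0.079 ])), ([373.0, 244.0], array([ 0.382 , -0.2258,  0.079 ]))]
scraper_tip [([412.0, 268.0], array([ 0.3193, -0.3249,  0.0715])), ([476.0, 250.0], array([ 0.3622, -0.4931,  0.0715])), ([389.0, 73.0], array([ 0.8411, -0.2792,  0.0715])), ([371.0, 196.0], array([ 0.5068, -0.2246,  0.0715]))]
dish [([214.0, 192.0], array([0.5281, 0.202 , 0.    ]))]
rack [([292.0, 116.0], array([ 0.7443, -0.015 ,  0.    ]))]
jar [([282.0, 195.0], array([0.5193, 0.015 , 0.    ]))]
tin [([292.0, 151.0], array([ 0.6443, -0.0149,  0.    ]))]
pull tri [ 0.5551 -0.2512  0.168 ]
dish 0.62 [180.2 135.6 244.7 240.4] [[0.409, 0.29], [0.678, 0.255], [0.65
[... 384 characters left out ...]
93.7 482.7 258.3] [[0.491, -0.359], [0.526, -0.412], [0.367, -0.511], [0.334, -0.458]]
scraper_grip 0.58 [359.  191.9 383.9 267.9] [[0.513, -0.196], [0.512, -0.256], [0.315, -0.251], [0.315, -0.193]]
{'t': 1.75, 'qpos': array([ 1.0763,  0.3081,  1.6338,  0.    ,  1.1997, -0.0697]), 'qd': array([ 0.0002,  0.0009,  0.0012, -0.0014,  0.0001,  0.0004]), 'joint_torque': array([  0.0014, -41.5276, -27.7075,   0.0001,   0.0009,   0.    ]), 'ee_pos': array([0.2576, 0.5694, 0.2313]), 'orientation': array([ 0.2108,  0.9775, -0.    , -0.    ]), 'wrist_force': array([ 0.1749, -0.3315, -0.0548]), 'wrist_torque': array([-0.0081,  0.0065,  0.002 ]), 'grasp_force': 0.0, 'gripper_width': 0.08509097563536595}
```

View pics/c1.png

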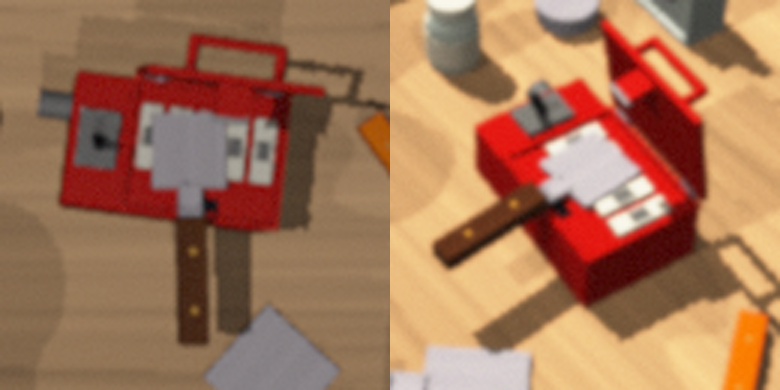

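The crop confirms it: the small brown scraper lies on the red box. Its handle runs from about (374,269) to the blade at (373,200), in full-picture pixels. The cover stands behind the blade, with the pull at its top. Next I refine the geometry and start the approach.

Run:
```python
from h import *
np.set_printoptions(precision=4,suppress=True)
p=manip.get_image("top")
f=lambda u,v,z:at_z(p,(310+u/3,155+v/3),z)[:2]
print("box FL,FR,BL",f(62,205,.07),f(281,230,.07),f(79,72,.07))
print("handle end, front, blade end mid",f(194,343,.088),f(191,218,.088),f(191,112,.074))
print("hinge ends of cover",f(138,78,.09),f(290,98,.09))
g=lambda u,v,z:at_z(p,(u,v),z)[:2]
print("dish corners",g(193,139,.03),g(245,144,.03),g(232,241,.03),g(180,235,.03))
```

```text
box FL,FR,BL [ 0.435  -0.1171] [ 0.412  -0.3068] [ 0.5514 -0.1333]
handle end, front, blade end mid [ 0.317  -0.2261] [ 0.4221 -0.226 ] [ 0.5151 -0.2303]
hinge ends of cover [ 0.5426 -0.1827] [ 0.5246 -0.3134]
dish corners [0.671  0.2558] [0.6566 0.1136] [0.3918 0.1451] [0.4088 0.2835]
```

Call:
carry_out(
  motion=[
    {"az": -0.0675, "gripper": 0.18},
    {"az": -0.0675, "gripper": 0.18},
    {"az": -0.0675, "gripper": 0.18},
    {"az": -0.0675, "gripper": 0.18},
    {"y": -1, "x": -0.18, "gripper": 0.18},
    {"y": -1, "x": -0.18, "gripper": 0.18},
    {"y": -1, "x": -0.18, "gripper": 0.18},
    {"y": -1, "x": -0.18, "gripper": 0.18},
    {"y": -1, "x": -0.18, "gripper": 0.18},
    {"y": -1, "x": -0.18, "gripper": 0.18},
    {"y": -1, "x": -0.18, "gripper": 0.18},
    {"y": -1, "x": -0.18, "gripper": 0.18},
    {"y": -1, "x": -0.18, "gripper": 0.18},
    {"y": -1, "x": -0.18, "gripper": 0.18},
    {"y": -1, "x": -0.18, "gripper": 0.18},
    {"y": -1, "x": -0.18, "gripper": 0.18},
    {"y": -1, "x": -0.18, "gripper": 0.18},
    {"y": -1, "x": -0.18, "gripper": 0.18},
    {"y": -1, "x": -0.18, "gripper": 0.18},
    {"y": -1, "x": -0.18, "gripper": 0.18},
  ],
)

```text
schema error: expected keys x, y, z, ax, ay, az, gripper
```

Call:
carry_out(
  motion=[
    {"x": 0, "y": 0, "z": 0, "ax": 0, "ay": 0, "az": -0.0675, "gripper": 0.18},
    {"x": 0, "y": 0, "z": 0, "ax": 0, "ay": 0, "az": -0.0675, "gripper": 0.18},
    {"x": 0, "y": 0, "z": 0, "ax": 0, "ay": 0, "az": -0.0675, "gripper": 0.18},
    {"x": 0, "y": 0, "z": 0, "ax": 0, "ay": 0, "az": -0.0675, "gripper": 0.18},
    {"x": -0.18, "y": -1, "z": 0, "ax": 0, "ay": 0, "az": 0, "gripper": 0.18},
    {"x": -0.18, "y": -1, "z": 0, "ax": 0, "ay": 0, "az": 0, "gripper": 0.18},
    {"x": -0.18, "y": -1, "z": 0, "ax": 0, "ay": 0, "az": 0, "gripper": 0.18},
    {"x": -0.18, "y": -1, "z": 0, "ax": 0, "ay": 0, "az": 0, "gripper": 0.18},
    {"x": -0.18, "y": -1, "z": 0, "ax": 0, "ay": 0, "az": 0, "gripper": 0.18},
    {"x": -0.18, "y": -1, "z": 0, "ax": 0, "ay": 0, "az": 0, "gripper": 0.18},
    {"x": -0.18, "y": -1, "z": 0, "ax": 0, "ay": 0, "az": 0, "gripper": 0.18},
    {"x": -0.18, "y": -1, "z": 0, "ax": 0, "ay": 0, "az": 0, "gripper": 0.18},
    {"x": -0.18, "y": -1, "z": 0, "ax": 0, "ay": 0, "az": 0, "gripper": 0.18},
    {"x": -0.18, "y": -1, "z": 0, "ax": 0, "ay": 0, "az": 0, "gripper": 0.18},
    {"x": -0.18, "y": -1, "z": 0, "ax": 0, "ay": 0, "az": 0, "gripper": 0.18},
    {"x": -0.18, "y": -1, "z": 0, "ax": 0, "ay": 0, "az": 0, "gripper": 0.18},
    {"x": -0.18, "y": -1, "z": 0, "ax": 0, "ay": 0, "az": 0, "gripper": 0.18},
    {"x": -0.18, "y": -1, "z": 0, "ax": 0, "ay": 0, "az": 0, "gripper": 0.18},
    {"x": -0.18, "y": -1, "z": 0, "ax": 0, "ay": 0, "az": 0, "gripper": 0.18},
    {"x": -0.18, "y": -1, "z": 0, "ax": 0, "ay": 0, "az": 0, "gripper": 0.18},
  ],
)

```text
t: 3.47
ee_pos: [0.3724, -0.0728, 0.2319]
orientation: [0.001, 1.0, -0.0, 0.001]
wrist_force: [1.6, 0.5, -0.1]
gripper_width: 0.0503
grasp_force: 0.0
```

Call:
carry_out(
  motion=[
    {"x": -0.2, "y": -0.96, "z": 0, "ax": 0, "ay": 0, "az": 0, "gripper": 0.18},
    {"x": -0.2, "y": -0.96, "z": 0, "ax": 0, "ay": 0, "az": 0, "gripper": 0.18},
    {"x": -0.2, "y": -0.96, "z": 0, "ax": 0, "ay": 0, "az": 0, "gripper": 0.18},
    {"x": -0.1, "y": -0.95, "z": 0, "ax": 0, "ay": 0, "az": 0, "gripper": 0.18},
    {"x": 0, "y": 0, "z": 0.8, "ax": 0, "ay": 0, "az": 0, "gripper": 0.18},
    {"x": 0, "y": 0, "z": 0.8, "ax": 0, "ay": 0, "az": 0, "gripper": 0.18},
    {"x": 0, "y": 0, "z": 0.8, "ax": 0, "ay": 0, "az": 0, "gripper": 0.18},
    {"x": 0, "y": 0, "z": 0.6, "ax": 0, "ay": 0, "az": 0, "gripper": 0.18},
    {"x": 0, "y": 0, "z": 0, "ax": 0, "ay": 0, "az": 0, "gripper": 0.18},
  ],
)

```text
t: 4.22
ee_pos: [0.3961, -0.2213, 0.1065]
orientation: [0.001, 1.0, 0.003, -0.005]
wrist_force: [-1.0, 0.4, -0.3]
gripper_width: 0.0503
grasp_force: 0.0
```

Run:
```python
from h import *
p=manip.get_image("top"); s=manip.get_image("side")
X=manip.state()["ee_pos"];print(X,proj(p,X),proj(s,X))
c=np.hstack([cv2.resize(p["img"][155:285,310:440],None,fx=3,fy=3,interpolation=2),cv2.resize(s["img"][185:315,265:395],None,fx=3,fy=3,interpolation=2)]);cv2.imwrite("pics/c2.png",c)
```

```text
[ 0.39982936 -0.22356872  0.11097792] [np.float64(374.36505713797874), np.float64(236.18417221716808)] [np.float64(326.2939816077632), np.float64(244.15071238284344)]
```

View pics/c2.png

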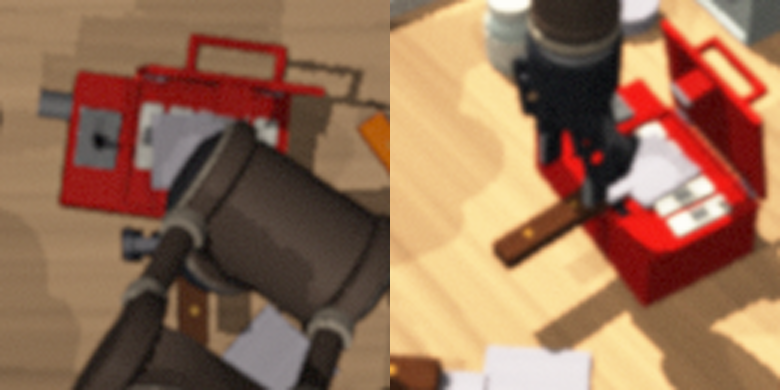

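The fingers straddle the handle just ahead of the box's front face (about (585,190) in the side crop). I go down the last 40 mm and close.

Call:
carry_out(
  motion=[
    {"x": 0.05, "y": -0.05, "z": 0.5, "ax": 0, "ay": 0, "az": 0, "gripper": 0.18},
    {"x": 0, "y": 0, "z": 0.5, "ax": 0, "ay": 0, "az": 0, "gripper": 0.18},
    {"x": 0, "y": 0, "z": 0, "ax": 0, "ay": 0, "az": 0, "gripper": 0.18},
    {"x": 0, "y": 0, "z": 0, "ax": 0, "ay": 0, "az": 0, "gripper": -1},
    {"x": 0, "y": 0, "z": 0, "ax": 0, "ay": 0, "az": 0, "gripper": -1},
    {"x": 0, "y": 0, "z": 0, "ax": 0, "ay": 0, "az": 0, "gripper": -1},
    {"x": 0, "y": 0, "z": 0, "ax": 0, "ay": 0, "az": 0, "gripper": -1},
    {"x": 0, "y": 0, "z": 0, "ax": 0, "ay": 0, "az": 0, "gripper": -1},
    {"x": 0, "y": 0, "z": 0, "ax": 0, "ay": 0, "az": 0, "gripper": -1},
  ],
  newtons=70,
)

```text
t: 5.07
ee_pos: [0.4, -0.227, 0.0736]
orientation: [0.0, 1.0, -0.001, 0.002]
wrist_force: [-1.6, 0.2, 7.0]
gripper_width: 0.024
grasp_force: 70.4
```

Call:
carry_out(
  motion=[
    {"x": 0, "y": 0, "z": -0.2, "ax": 0, "ay": 0, "az": 0, "gripper": -1},
    {"x": 0, "y": 0, "z": -0.2, "ax": 0, "ay": 0, "az": 0, "gripper": -1},
    {"x": 0.3, "y": 0, "z": -0.05, "ax": 0, "ay": 0, "az": 0, "gripper": -1},
    {"x": 0.5, "y": 0, "z": -0.05, "ax": 0, "ay": 0, "az": 0, "gripper": -1},
    {"x": 0.6, "y": 0, "z": -0.1, "ax": 0, "ay": 0, "az": 0, "gripper": -1},
    {"x": 0.6, "y": 0, "z": -0.2, "ax": 0, "ay": 0, "az": 0, "gripper": -1},
    {"x": 0, "y": 0, "z": 0, "ax": 0, "ay": 0, "az": 0, "gripper": -1},
    {"x": 0, "y": 0, "z": 0, "ax": 0, "ay": 0, "az": 0, "gripper": -1},
  ],
)

```text
t: 5.73
ee_pos: [0.3169, -0.2255, 0.1035]
orientation: [0.001, 1.0, -0.0, 0.0]
wrist_force: [-0.2, 0.6, -1.3]
gripper_width: 0.0242
grasp_force: 69.5
```

Run:
```python
from h import *
s=manip.get_image("side");st=manip.state();print(st["ee_pos"],st["wrist_force"],st["wrist_torque"],st["gripper_width"])
cv2.imwrite("pics/c3.png",cv2.resize(s["img"][150:350,220:450],None,fx=3,fy=3,interpolation=2))
```

```text
[ 0.31800751 -0.22600109  0.10362041] [-0.27911275 -0.54965496 -1.97636199] [0.02859588 0.08121299 0.01109116] 0.024419017537579076
```

View pics/c3.png

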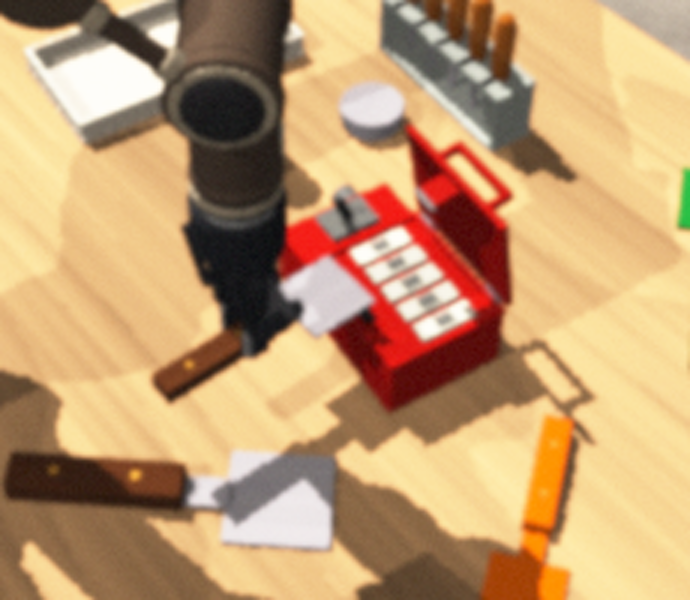

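The scraper is held and level, its blade clear of the box at (330,290) in the crop, and the cover still stands. Now lift and carry it over the dish.

Call:
carry_out(
  motion=[
    {"x": 0, "y": 0, "z": -0.7, "ax": 0, "ay": 0, "az": 0, "gripper": -1},
    {"x": 0, "y": 0, "z": -0.9, "ax": 0, "ay": 0, "az": 0, "gripper": -1},
    {"x": 0, "y": 0.2, "z": -0.9, "ax": 0, "ay": 0, "az": 0, "gripper": -1},
    {"x": -0.4, "y": 0.5, "z": -0.5, "ax": 0, "ay": 0, "az": 0, "gripper": -1},
    {"x": -0.4, "y": 0.85, "z": 0, "ax": 0, "ay": 0, "az": 0, "gripper": -1},
    {"x": -0.4, "y": 0.9, "z": 0, "ax": 0, "ay": 0, "az": 0, "gripper": -1},
    {"x": -0.4, "y": 0.9, "z": 0, "ax": 0, "ay": 0, "az": 0, "gripper": -1},
    {"x": -0.4, "y": 0.9, "z": 0, "ax": 0, "ay": 0, "az": 0, "gripper": -1},
    {"x": -0.4, "y": 0.9, "z": 0, "ax": 0, "ay": 0, "az": 0, "gripper": -1},
    {"x": -0.4, "y": 0.9, "z": 0, "ax": 0, "ay": 0, "az": 0, "gripper": -1},
    {"x": -0.4, "y": 0.9, "z": 0, "ax": 0, "ay": 0, "az": 0, "gripper": -1},
    {"x": -0.4, "y": 0.9, "z": 0, "ax": 0, "ay": 0, "az": 0, "gripper": -1},
    {"x": -0.4, "y": 0.9, "z": 0, "ax": 0, "ay": 0, "az": 0, "gripper": -1},
    {"x": -0.4, "y": 0.9, "z": 0, "ax": 0, "ay": 0, "az": 0, "gripper": -1},
    {"x": -0.4, "y": 0.8, "z": 0, "ax": 0, "ay": 0, "az": 0, "gripper": -1},
    {"x": -0.1, "y": 0.3, "z": 0, "ax": 0, "ay": 0, "az": 0, "gripper": -1},
    {"x": 0, "y": 0, "z": 0, "ax": 0, "ay": 0, "az": 0.076, "gripper": -1},
    {"x": 0, "y": 0, "z": 0, "ax": 0, "ay": 0, "az": 0, "gripper": -1},
    {"x": 0, "y": 0, "z": 0, "ax": 0, "ay": 0, "az": 0, "gripper": -1},
  ],
)

```text
t: 7.37
ee_pos: [0.5142, 0.2042, 0.2226]
orientation: [0.058, 0.998, -0.0, -0.001]
wrist_force: [-0.5, -0.6, -2.2]
gripper_width: 0.024
grasp_force: 69.6
```

Run:
```python
from h import *
s=manip.get_image("side");p=manip.get_image("top");st=manip.state();print(st["ee_pos"],R.from_quat(st["orientation"]).as_matrix(),st["wrist_force"],st["wrist_torque"],st["gripper_width"])
cv2.imwrite("pics/c4.png",np.hstack([cv2.resize(q,None,fx=3,fy=3,interpolation=2) for q in (s["img"][90:220,205:335],p["img"][120:250,150:280])]))
```

```text
[0.51425073 0.20355901 0.2229346 ] [[-9.92981448e-01  1.18267768e-01 -7.61002067e-04]
 [ 1.18268041e-01  9.92981654e-01 -3.24557720e-04]
 [ 7.17276374e-04 -4.12282019e-04 -9.99999658e-01]] [-0.69512218 -0.18128131 -1.28692371] [-0.01849924  0.05365545 -0.01409687] 0.02418396135934625
```

View pics/c4.png

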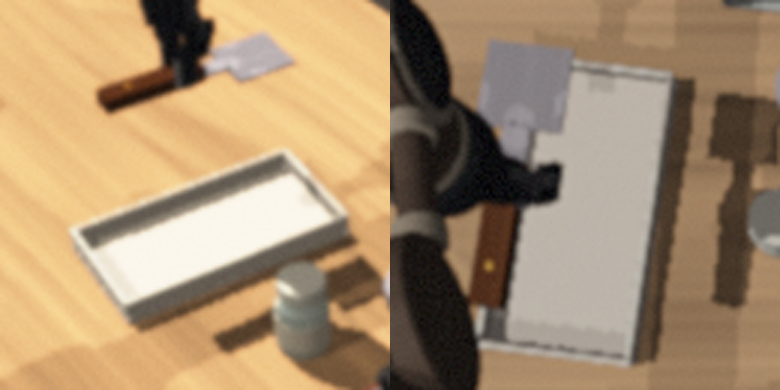

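Side view: the scraper hangs level above the dish. Top view: it lies parallel to the dish (the offset is parallax from its height). Now descend.

Call:
carry_out(
  motion=[
    {"x": 0, "y": -0.05, "z": 0.7, "ax": 0, "ay": 0, "az": 0, "gripper": -1},
    {"x": 0, "y": 0, "z": 0.9, "ax": 0, "ay": 0, "az": 0, "gripper": -1},
    {"x": 0, "y": 0, "z": 0.9, "ax": 0, "ay": 0, "az": 0, "gripper": -1},
    {"x": 0, "y": 0, "z": 0.9, "ax": 0, "ay": 0, "az": 0, "gripper": -1},
    {"x": 0, "y": 0, "z": 0.7, "ax": 0, "ay": 0, "az": 0, "gripper": -1},
    {"x": 0, "y": 0, "z": 0.4, "ax": 0, "ay": 0, "az": 0, "gripper": -1},
    {"x": 0, "y": 0, "z": 0.3, "ax": 0, "ay": 0, "az": 0, "gripper": -1},
    {"x": 0, "y": 0, "z": 0.2, "ax": 0, "ay": 0, "az": 0, "gripper": -1},
    {"x": 0, "y": 0, "z": 0.15, "ax": 0, "ay": 0, "az": 0, "gripper": -1},
    {"x": 0, "y": 0, "z": 0.05, "ax": 0, "ay": 0, "az": 0, "gripper": -1},
    {"x": 0, "y": 0, "z": 0, "ax": 0, "ay": 0, "az": 0, "gripper": -1},
    {"x": 0, "y": 0, "z": 0, "ax": 0, "ay": 0, "az": 0, "gripper": -1},
  ],
)

```text
t: 8.47
ee_pos: [0.5154, 0.2024, 0.0164]
orientation: [0.06, 0.998, 0.0, 0.001]
wrist_force: [0.2, 0.6, -1.9]
gripper_width: 0.0241
grasp_force: 69.5
```

Call:
carry_out(
  motion=[
    {"x": 0, "y": 0, "z": 0.06, "ax": 0, "ay": 0, "az": 0, "gripper": -1},
    {"x": 0, "y": 0, "z": 0.06, "ax": 0, "ay": 0, "az": 0, "gripper": -1},
    {"x": 0, "y": 0, "z": 0.03, "ax": 0, "ay": 0, "az": 0, "gripper": -1},
    {"x": 0, "y": 0, "z": 0, "ax": 0, "ay": 0, "az": 0, "gripper": -1},
    {"x": 0, "y": 0, "z": 0, "ax": 0, "ay": 0, "az": 0, "gripper": -1},
  ],
)

```text
t: 8.88
ee_pos: [0.5148, 0.2023, 0.0098]
orientation: [0.06, 0.998, 0.0, 0.0]
wrist_force: [-0.4, 0.1, 2.3]
gripper_width: 0.0237
grasp_force: 70.0
```

The scraper touches the dish floor. Release and rise.

Call:
carry_out(
  motion=[
    {"x": 0, "y": 0, "z": 0, "ax": 0, "ay": 0, "az": 0, "gripper": 0.1},
    {"x": 0, "y": 0, "z": 0, "ax": 0, "ay": 0, "az": 0, "gripper": 0.1},
    {"x": 0, "y": 0, "z": 0, "ax": 0, "ay": 0, "az": 0, "gripper": 0.1},
    {"x": 0, "y": 0, "z": 0, "ax": 0, "ay": 0, "az": 0, "gripper": 0.1},
    {"x": 0, "y": 0, "z": -0.2, "ax": 0, "ay": 0, "az": 0, "gripper": 0.1},
    {"x": 0, "y": 0, "z": -0.6, "ax": 0, "ay": 0, "az": 0, "gripper": 0.1},
    {"x": 0, "y": 0, "z": -0.9, "ax": 0, "ay": 0, "az": 0, "gripper": 0.1},
    {"x": 0, "y": 0, "z": -1, "ax": 0, "ay": 0, "az": 0, "gripper": 0.1},
    {"x": 0, "y": 0, "z": -1, "ax": 0, "ay": 0, "az": 0, "gripper": -0.5},
    {"x": 0, "y": 0, "z": -1, "ax": 0, "ay": 0, "az": 0, "gripper": -1},
    {"x": 0, "y": 0, "z": -1, "ax": 0, "ay": 0, "az": 0, "gripper": -1},
    {"x": 0, "y": 0, "z": -1, "ax": 0, "ay": 0, "az": 0, "gripper": -1},
    {"x": 0, "y": 0, "z": 0, "ax": 0, "ay": 0, "az": 0, "gripper": -1},
  ],
  newtons=40,
)

```text
t: 9.97
ee_pos: [0.5196, 0.2038, 0.2884]
orientation: [0.06, 0.998, 0.003, 0.009]
wrist_force: [1.2, 0.6, 1.4]
gripper_width: -0.0001
grasp_force: 0.0
```

Run:
```python
from h import *
st=manip.state();print(st["ee_pos"],st["qpos"],st["orientation"],st["gripper_width"])
p=manip.get_image("top");s=manip.get_image("side")
a=manip.tip_of(p,"cover_pull");b=manip.tip_of(s,"cover_pull");print(a,b)
if a and b: print(tri([p,s],[a[0]["xy"],b[0]["xy"]]))
```

```text
[0.51963169 0.20376528 0.28842496] [ 2.95697046e-01  1.18650701e-01  1.74542375e+00 -8.11158203e-06
  1.25864663e+00 -1.15513647e+00] [0.05994157 0.99815729 0.00328211 0.00884642] -0.00010673649984784648
[{'xy': [386.3, 168.8], 'conf': 0.69}] [{'xy': [380.1, 207.4], 'conf': 0.87}]
[ 0.56022652 -0.24813119  0.1601163 ]
```

Call:
carry_out(
  motion=[
    {"x": 0, "y": 0, "z": 0, "ax": 0, "ay": 0, "az": 0.0715, "gripper": -1},
    {"x": 0, "y": 0, "z": 0, "ax": 0, "ay": 0, "az": 0.0715, "gripper": -1},
    {"x": 0, "y": 0, "z": 0, "ax": 0, "ay": 0, "az": 0.0715, "gripper": -1},
    {"x": 0, "y": 0, "z": 0, "ax": 0, "ay": 0, "az": 0.0715, "gripper": -1},
    {"x": 0, "y": 0, "z": 0, "ax": 0, "ay": 0, "az": 0.0715, "gripper": -1},
    {"x": 0, "y": 0, "z": 0, "ax": 0, "ay": 0, "az": 0.0715, "gripper": -1},
    {"x": 0, "y": 0, "z": 0, "ax": 0, "ay": 0, "az": 0.0715, "gripper": -1},
    {"x": 0, "y": 0, "z": 0, "ax": 0, "ay": 0, "az": 0.0715, "gripper": -1},
    {"x": 0, "y": 0, "z": 0, "ax": 0, "ay": 0, "az": 0.0715, "gripper": -1},
    {"x": 0, "y": 0, "z": 0, "ax": 0, "ay": 0, "az": 0.0715, "gripper": -1},
    {"x": 0, "y": 0, "z": 0, "ax": 0, "ay": 0, "az": 0.0715, "gripper": -1},
    {"x": 0, "y": 0, "z": 0, "ax": 0, "ay": 0, "az": 0.0715, "gripper": -1},
    {"x": 0, "y": 0, "z": 0, "ax": 0, "ay": 0, "az": 0.0715, "gripper": -1},
    {"x": 0, "y": 0, "z": 0, "ax": 0, "ay": 0, "az": 0.0705, "gripper": -1},
    {"x": 0, "y": 0, "z": 0, "ax": 0, "ay": 0, "az": 0, "gripper": -1},
  ],
)

```text
t: 11.42
ee_pos: [0.5128, 0.2016, 0.2745]
orientation: [0.749, 0.663, -0.002, -0.001]
wrist_force: [0.3, 0.0, -0.6]
gripper_width: 0.0003
grasp_force: 0.0
```

Call:
carry_out(
  motion=[
    {"x": -0.93, "y": 0.3, "z": 0, "ax": 0, "ay": 0, "az": 0, "gripper": -1},
    {"x": -0.93, "y": 0.3, "z": 0, "ax": 0, "ay": 0, "az": 0, "gripper": -1},
    {"x": -0.93, "y": 0.3, "z": 0, "ax": 0, "ay": 0, "az": 0, "gripper": -1},
    {"x": -0.93, "y": 0.3, "z": 0, "ax": 0, "ay": 0, "az": 0, "gripper": -1},
    {"x": -0.93, "y": 0.3, "z": 0, "ax": 0, "ay": 0, "az": 0, "gripper": -1},
    {"x": -0.93, "y": 0.3, "z": 0, "ax": 0, "ay": 0, "az": 0, "gripper": -1},
    {"x": -0.93, "y": 0.3, "z": 0, "ax": 0, "ay": 0, "az": 0, "gripper": -1},
    {"x": -0.93, "y": 0.3, "z": 0, "ax": 0, "ay": 0, "az": 0, "gripper": -1},
    {"x": -0.93, "y": 0.3, "z": 0, "ax": 0, "ay": 0, "az": 0, "gripper": -1},
    {"x": -0.93, "y": 0.3, "z": 0, "ax": 0, "ay": 0, "az": 0, "gripper": -1},
    {"x": -0.93, "y": 0.3, "z": 0, "ax": 0, "ay": 0, "az": 0, "gripper": -1},
    {"x": -0.93, "y": 0.3, "z": 0, "ax": 0, "ay": 0, "az": 0, "gripper": -1},
    {"x": 0, "y": 0, "z": 0, "ax": 0, "ay": 0, "az": 0, "gripper": -1},
    {"x": 0, "y": 0, "z": 0, "ax": 0, "ay": 0, "az": 0, "gripper": -1},
  ],
)

```text
t: 12.58
ee_pos: [0.6027, -0.2601, 0.2747]
orientation: [0.749, 0.663, -0.001, -0.002]
wrist_force: [0.3, 0.6, 0.6]
gripper_width: -0.0002
grasp_force: 0.0
```

Run:
```python
from h import *
np.set_printoptions(precision=4,suppress=True)
st=manip.state();print(st["ee_pos"],st["qpos"],R.from_quat(st["orientation"]).as_matrix()[:,1])
s=manip.get_image("side");X=np.array(st["ee_pos"])
print(proj(s,X)); o=np.array([265,120]);c=cv2.resize(s["img"][120:270,265:465],None,fx=3,fy=3,interpolation=2);
for Y in (X,X-[0,0,.135],np.array([.557,-.25,.164])): cv2.circle(c,tuple(int(v) for v in 3*(np.array(proj(s,Y))-o)),4,(255,0,255),-1)
cv2.imwrite("pics/c5.png",c)
```

```text
[ 0.6027 -0.2601  0.2747] [-0.4739  0.3368  1.5071  0.0002  1.3018 -0.3526] [ 0.9926 -0.121  -0.0038]
[np.float64(399.8009623959246), np.float64(169.5738961154687)]
```

View pics/c5.png

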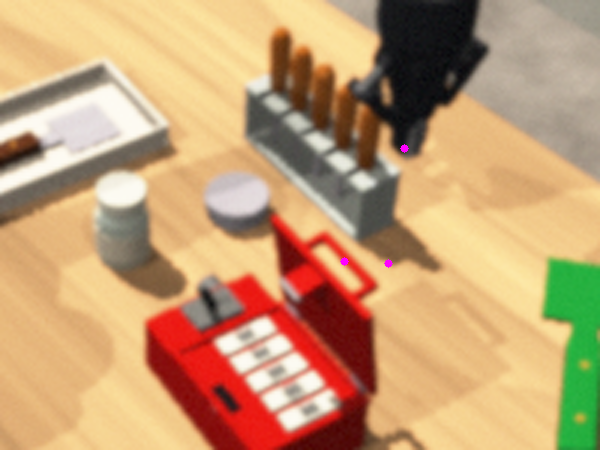

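The scraper lies flat in the dish (80,130). The bar's middle is near (349,263) in the crop, matching the estimate. Now go down behind the bar and push it forward.

Call:
carry_out(
  motion=[
    {"x": 0, "y": 0, "z": 0.6, "ax": 0, "ay": 0, "az": 0, "gripper": -1},
    {"x": 0.1, "y": 0, "z": 0.8, "ax": 0, "ay": 0, "az": 0, "gripper": -1},
    {"x": 0, "y": 0, "z": 0.8, "ax": 0, "ay": 0, "az": 0, "gripper": -1},
    {"x": 0, "y": 0, "z": 0.6, "ax": 0, "ay": 0, "az": 0, "gripper": -1},
    {"x": 0, "y": 0, "z": 0.2, "ax": 0, "ay": 0, "az": 0, "gripper": -1},
    {"x": 0, "y": 0, "z": 0, "ax": 0, "ay": 0, "az": 0, "gripper": -1},
    {"x": 0, "y": -0.2, "z": 0, "ax": 0, "ay": 0, "az": 0, "gripper": -1},
    {"x": 0, "y": -0.2, "z": 0, "ax": 0, "ay": 0, "az": 0, "gripper": -1},
    {"x": 0, "y": -0.2, "z": 0, "ax": 0, "ay": 0, "az": 0, "gripper": -1},
    {"x": 0, "y": -0.2, "z": 0, "ax": 0, "ay": 0, "az": 0, "gripper": -1},
    {"x": 0, "y": -0.15, "z": 0, "ax": 0, "ay": 0, "az": 0, "gripper": -1},
    {"x": 0, "y": -0.15, "z": 0, "ax": 0, "ay": 0, "az": 0, "gripper": -1},
    {"x": 0, "y": -0.15, "z": 0, "ax": 0, "ay": 0, "az": 0, "gripper": -1},
    {"x": 0, "y": -0.15, "z": 0, "ax": 0, "ay": 0, "az": 0, "gripper": -1},
  ],
)

```text
t: 13.8
ee_pos: [0.5482, -0.2478, 0.1577]
orientation: [0.748, 0.663, 0.0, 0.0]
wrist_force: [-0.6, -0.9, 0.1]
gripper_width: -0.0001
grasp_force: 0.3
```

Run:
```python
from h import *
st=manip.state();print(st["ee_pos"],st["wrist_force"])
p=manip.get_image("top");s=manip.get_image("side")
print([(r["xy"],r["conf"]) for r in manip.tip_of(p,"cover_pull")]);b=manip.tip_of(s,"cover_pull");print([(r["xy"],r["conf"]) for r in b])
for th in(1.4,1.2,1.0,.8):
  a=th+.316; X=np.array([.541,-.255,.072])+np.array([-.103*np.cos(a)*.993,.103*np.cos(a)*.12,.103*np.sin(a)]);print(th,X,proj(s,X))
```

```text
[ 0.54824581 -0.24781908  0.1577189 ] [-0.6165885  -0.91409172  0.13950632]
[]
[([372.8, 211.7], 0.59), ([366.2, 178.9], 0.21)]
1.4 [ 0.55579915 -0.25678842  0.17391607] [np.float64(381.6828660462007), np.float64(206.2756689221173)]
1.2 [ 0.53539829 -0.25432306  0.1748454 ] [np.float64(375.2276240325123), np.float64(209.12635398647123)]
1.0 [ 0.51522075 -0.25188468  0.17167461] [np.float64(368.6598122245503), np.float64(213.10081435083444)]
0.8 [ 0.49607095 -0.24957051  0.1645301 ] [np.float64(362.28900994031096), np.float64(218.02451210059206)]
```

Call:
carry_out(
  motion=[
    {"x": 0, "y": -0.2, "z": 0, "ax": 0, "ay": 0, "az": 0, "gripper": -1},
    {"x": 0, "y": -0.2, "z": 0, "ax": 0, "ay": 0, "az": 0, "gripper": -1},
    {"x": 0, "y": -0.2, "z": 0, "ax": 0, "ay": 0, "az": 0, "gripper": -1},
    {"x": 0, "y": 0, "z": -0.3, "ax": 0, "ay": 0, "az": 0, "gripper": -1},
    {"x": 0, "y": 0, "z": -0.6, "ax": 0, "ay": 0, "az": 0, "gripper": -1},
    {"x": 0, "y": 0, "z": -0.6, "ax": 0, "ay": 0, "az": 0, "gripper": -1},
    {"x": 0, "y": 0, "z": 0, "ax": 0, "ay": 0, "az": 0, "gripper": -1},
    {"x": 0, "y": 0, "z": 0, "ax": 0, "ay": 0, "az": 0, "gripper": -1},
    {"x": 0, "y": 0, "z": 0, "ax": 0, "ay": 0, "az": 0, "gripper": -1},
    {"x": 0, "y": 0, "z": 0, "ax": 0, "ay": 0, "az": 0, "gripper": -1},
    {"x": 0, "y": 0, "z": 0, "ax": 0, "ay": 0, "az": 0, "gripper": -1},
    {"x": 0, "y": 0, "z": 0, "ax": 0, "ay": 0, "az": 0, "gripper": -1},
    {"x": 0, "y": 0, "z": 0, "ax": 0, "ay": 0, "az": 0, "gripper": -1},
    {"x": 0, "y": 0, "z": 0, "ax": 0, "ay": 0, "az": 0, "gripper": -1},
    {"x": 0, "y": 0, "z": 0, "ax": 0, "ay": 0, "az": 0, "gripper": -1},
    {"x": 0, "y": 0, "z": 0, "ax": 0, "ay": 0, "az": 0, "gripper": -1},
    {"x": 0, "y": 0, "z": 0, "ax": 0, "ay": 0, "az": 0, "gripper": -1},
    {"x": 0, "y": 0, "z": 0, "ax": 0, "ay": 0, "az": 0, "gripper": -1},
    {"x": 0, "y": 0, "z": 0, "ax": 0, "ay": 0, "az": 0, "gripper": -1},
  ],
)

```text
t: 15.58
ee_pos: [0.5249, -0.2448, 0.2173]
orientation: [0.748, 0.663, 0.0, 0.0]
wrist_force: [0.5, 0.4, -0.3]
gripper_width: -0.0001
grasp_force: 0.0
```

Run:
```python
from h import *
np.set_printoptions(precision=4,suppress=True)
st=manip.state();print(st["ee_pos"],st["wrist_force"])
p=manip.get_image("top");s=manip.get_image("side")
a=manip.tip_of(p,"cover_pull");print([(r["xy"],r["conf"]) for r in a]);b=manip.tip_of(s,"cover_pull");print([(r["xy"],r["conf"]) for r in b])
for th in(1.,.5,.25,.15,0):
  A=th+.316; X=np.array([.541,-.255,.072])+np.array([-.103*np.cos(A)*.993,.103*np.cos(A)*.12,.103*np.sin(A)]);print(th,X,proj(s,X),proj(p,X))
cv2.imwrite("pics/c6.png",cv2.resize(s["img"][150:300,265:465],None,fx=3,fy=3,interpolation=2))
```

```text
[ 0.5249 -0.2448  0.2173] [ 0.4743  0.3639 -0.2548]
[]
[([344.7, 235.7], 0.87)]
1.0 [ 0.5152 -0.2519  0.1717] [np.float64(368.6598122245503), np.float64(213.10081435083444)] [np.float64(389.2632966807435), np.float64(186.58988687361804)]
0.5 [ 0.4709 -0.2465  0.147 ] [np.float64(353.75960156998013), np.float64(226.67627068079918)] [np.float64(385.5398365333014), np.float64(206.25236738874818)]
0.25 [ 0.4547 -0.2446  0.1272] [np.float64(348.15744792418775), np.float64(234.45237497142318)] [np.float64(383.40694442677045), np.float64(213.63344664944086)]
0.15 [ 0.4496 -0.244   0.1183] [np.float64(346.3990447572752), np.float64(237.56829699894843)] [np.float64(382.5560715919967), np.float64(215.95747261022026)]
0 [ 0.4438 -0.2433  0.104 ] [np.float64(344.33560303590247), np.float64(242.13574324044458)] [np.float64(381.3131143206151), np.float64(218.709649871237)]
```

View pics/c6.png

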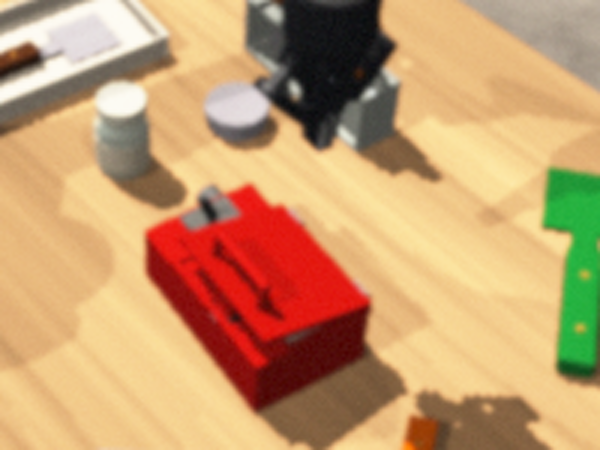

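The cover rests on the catch at about 0.2 rad, with the bar at (245,262) in the crop. The switch, jar and tin are untouched. I move over the bar and press.

Call:
carry_out(
  motion=[
    {"x": -0.05, "y": -0.6, "z": 0, "ax": 0, "ay": 0, "az": 0, "gripper": -1},
    {"x": -0.05, "y": -0.7, "z": 0, "ax": 0, "ay": 0, "az": 0, "gripper": -1},
    {"x": 0, "y": -0.6, "z": 0, "ax": 0, "ay": 0, "az": 0, "gripper": -1},
    {"x": 0, "y": 0, "z": 0.7, "ax": 0, "ay": 0, "az": 0, "gripper": -1},
    {"x": 0, "y": 0, "z": 0.7, "ax": 0, "ay": 0, "az": 0, "gripper": -1},
    {"x": 0, "y": 0, "z": 0.5, "ax": 0, "ay": 0, "az": 0, "gripper": -1},
    {"x": 0, "y": 0, "z": 0.1, "ax": 0, "ay": 0, "az": 0, "gripper": -1},
    {"x": 0, "y": 0, "z": 0.1, "ax": 0, "ay": 0, "az": 0, "gripper": -1},
    {"x": 0, "y": 0, "z": 0.1, "ax": 0, "ay": 0, "az": 0, "gripper": -1},
    {"x": 0, "y": 0, "z": 0, "ax": 0, "ay": 0, "az": 0, "gripper": -1},
  ],
)

```text
t: 16.62
ee_pos: [0.4496, -0.2401, 0.1298]
orientation: [0.748, 0.663, 0.0, 0.001]
wrist_force: [-0.2, 0.2, 0.1]
gripper_width: -0.0001
grasp_force: 0.0
```

Call:
carry_out(
  motion=[
    {"x": 0, "y": 0, "z": 0.05, "ax": 0, "ay": 0, "az": 0, "gripper": -1},
    {"x": 0, "y": 0, "z": 0.05, "ax": 0, "ay": 0, "az": 0, "gripper": -1},
    {"x": 0, "y": 0, "z": 0.05, "ax": 0, "ay": 0, "az": 0, "gripper": -1},
    {"x": 0, "y": 0, "z": 0.05, "ax": 0, "ay": 0, "az": 0, "gripper": -1},
    {"x": 0, "y": 0, "z": 0.05, "ax": 0, "ay": 0, "az": 0, "gripper": -1},
    {"x": 0, "y": 0, "z": 0, "ax": 0, "ay": 0, "az": 0, "gripper": -1},
  ],
)

```text
t: 17.12
ee_pos: [0.4467, -0.2398, 0.1201]
orientation: [0.748, 0.664, -0.002, -0.002]
wrist_force: [-7.8, -0.8, 8.7]
gripper_width: -0.0003
grasp_force: 4.5
```

Call:
carry_out(
  motion=[
    {"x": 0, "y": -0.1, "z": 0, "ax": 0, "ay": 0, "az": 0, "gripper": -1},
    {"x": 0, "y": -0.03, "z": 0.05, "ax": 0, "ay": 0, "az": 0, "gripper": -1},
    {"x": 0, "y": -0.03, "z": 0.05, "ax": 0, "ay": 0, "az": 0, "gripper": -1},
    {"x": 0, "y": 0, "z": 0, "ax": 0, "ay": 0, "az": 0, "gripper": -1},
  ],
)

```text
t: 17.45
ee_pos: [0.4422, -0.2386, 0.1148]
orientation: [0.748, 0.663, -0.0, -0.0]
wrist_force: [0.1, -0.2, -0.4]
gripper_width: 0.0001
grasp_force: 0.0
```

Call:
carry_out(
  motion=[
    {"x": 0, "y": 0, "z": 0.05, "ax": 0, "ay": 0, "az": 0, "gripper": -1},
    {"x": 0, "y": 0, "z": 0.05, "ax": 0, "ay": 0, "az": 0, "gripper": -1},
    {"x": 0, "y": 0, "z": 0.05, "ax": 0, "ay": 0, "az": 0, "gripper": -1},
    {"x": 0, "y": 0, "z": 0.05, "ax": 0, "ay": 0, "az": 0, "gripper": -1},
    {"x": 0, "y": 0, "z": 0, "ax": 0, "ay": 0, "az": 0, "gripper": -1},
  ],
)

```text
t: 17.87
ee_pos: [0.4426, -0.2388, 0.1087]
orientation: [0.748, 0.663, -0.0, -0.001]
wrist_force: [-3.9, 2.3, 12.0]
gripper_width: 0.0001
grasp_force: 5.8
```

Run:
```python
from h import *
s=manip.get_image("side");st=manip.state();print(st["ee_pos"],st["wrist_force"],manip.tip_of(s,"cover_pull"))
cv2.imwrite("pics/c7.png",cv2.resize(s["img"][180:300,285:445],None,fx=4,fy=4,interpolation=2))
```

```text
[ 0.44263154 -0.23885083  0.10874018] [-3.86725851  2.7931364  11.69886669] [{'xy': [341.9, 242.2], 'conf': 0.73}]
```

View pics/c7.png

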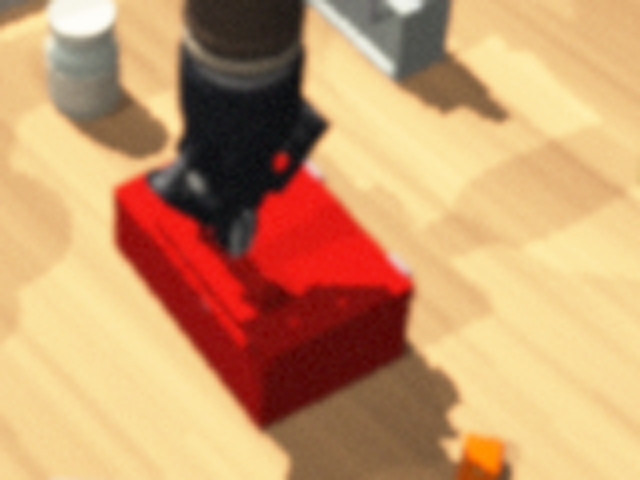

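The cover is shut: the finger rests on the bar at z=0.1087, its shut height, with 12 N on it. I go up, open, straddle the bar and grip.

Call:
carry_out(
  motion=[
    {"x": 0, "y": 0, "z": -0.4, "ax": 0, "ay": 0, "az": 0, "gripper": -1},
    {"x": 0, "y": 0, "z": -0.6, "ax": 0, "ay": 0, "az": 0, "gripper": -0.1},
    {"x": 0, "y": 0, "z": 0, "ax": 0, "ay": 0, "az": 0, "gripper": -0.1},
    {"x": 0, "y": 0, "z": 0, "ax": 0, "ay": 0, "az": 0, "gripper": -0.1},
    {"x": 0, "y": 0, "z": 0, "ax": 0, "ay": 0, "az": 0, "gripper": -0.1},
    {"x": 0, "y": 0, "z": 0.4, "ax": 0, "ay": 0, "az": 0, "gripper": -0.1},
    {"x": 0, "y": 0, "z": 0.4, "ax": 0, "ay": 0, "az": 0, "gripper": -0.1},
    {"x": 0, "y": 0, "z": 0.4, "ax": 0, "ay": 0, "az": 0, "gripper": -0.1},
    {"x": 0, "y": 0, "z": 0.2, "ax": 0, "ay": 0, "az": 0, "gripper": -0.1},
    {"x": 0, "y": 0, "z": 0, "ax": 0, "ay": 0, "az": 0, "gripper": -0.1},
    {"x": 0, "y": 0, "z": 0, "ax": 0, "ay": 0, "az": 0, "gripper": -0.1},
  ],
)

```text
t: 18.88
ee_pos: [0.4417, -0.2383, 0.0902]
orientation: [0.748, 0.663, -0.0, -0.001]
wrist_force: [0.6, -0.4, -0.8]
gripper_width: 0.0385
grasp_force: 0.0
```

Call:
carry_out(
  motion=[
    {"x": 0, "y": 0, "z": 0, "ax": 0, "ay": 0, "az": 0, "gripper": -1},
    {"x": 0, "y": 0, "z": 0, "ax": 0, "ay": 0, "az": 0, "gripper": -1},
    {"x": 0, "y": 0, "z": 0, "ax": 0, "ay": 0, "az": 0, "gripper": -1},
    {"x": 0, "y": 0, "z": 0, "ax": 0, "ay": 0, "az": 0, "gripper": -1},
    {"x": 0, "y": 0, "z": 0, "ax": 0, "ay": 0, "az": 0, "gripper": -1},
  ],
  newtons=60,
)

```text
t: 19.3
ee_pos: [0.4422, -0.2392, 0.0922]
orientation: [0.748, 0.663, -0.0, -0.0]
wrist_force: [-4.1, 0.2, 5.9]
gripper_width: 0.0077
grasp_force: 58.8
```

Call:
carry_out(
  motion=[
    {"x": 0, "y": 0, "z": -0.05, "ax": 0, "ay": 0, "az": 0, "gripper": -1},
    {"x": 0, "y": 0, "z": -0.05, "ax": 0, "ay": 0, "az": 0, "gripper": -1},
    {"x": 0, "y": 0, "z": -0.025, "ax": 0, "ay": 0, "az": 0, "gripper": -1},
    {"x": 0, "y": 0, "z": 0, "ax": 0, "ay": 0, "az": 0, "gripper": -1},
  ],
)

```text
t: 19.63
ee_pos: [0.4433, -0.2394, 0.0961]
orientation: [0.748, 0.663, 0.0, 0.001]
wrist_force: [2.3, -3.3, -6.4]
gripper_width: 0.0074
grasp_force: 58.5
```

Call:
carry_out(
  motion=[
    {"x": 0, "y": 0, "z": -0.025, "ax": 0, "ay": 0, "az": 0, "gripper": -1},
    {"x": 0, "y": 0, "z": -0.025, "ax": 0, "ay": 0, "az": 0, "gripper": -1},
    {"x": 0, "y": 0, "z": -0.015, "ax": 0, "ay": 0, "az": 0, "gripper": -1},
    {"x": 0, "y": 0, "z": 0, "ax": 0, "ay": 0, "az": 0, "gripper": -1},
    {"x": 0, "y": 0, "z": 0, "ax": 0, "ay": 0, "az": 0, "gripper": -1},
  ],
)

```text
t: 20.05
ee_pos: [0.4439, -0.2394, 0.0978]
orientation: [0.748, 0.663, 0.001, 0.002]
wrist_force: [6.6, -4.2, -14.2]
gripper_width: 0.0076
grasp_force: 58.3
```

Call:
carry_out(
  motion=[
    {"x": 0, "y": 0, "z": 0, "ax": 0, "ay": 0, "az": 0, "gripper": -1},
    {"x": 0, "y": 0, "z": 0, "ax": 0, "ay": 0, "az": 0, "gripper": -1},
    {"x": 0, "y": 0, "z": 0, "ax": 0, "ay": 0, "az": 0, "gripper": -1},
    {"x": 0, "y": 0, "z": 0, "ax": 0, "ay": 0, "az": 0, "gripper": -1},
    {"x": 0, "y": 0, "z": 0, "ax": 0, "ay": 0, "az": 0, "gripper": -1},
    {"x": 0, "y": 0, "z": 0, "ax": 0, "ay": 0, "az": 0, "gripper": -1},
    {"x": 0, "y": 0, "z": 0, "ax": 0, "ay": 0, "az": 0, "gripper": -1},
    {"x": 0, "y": 0, "z": 0, "ax": 0, "ay": 0, "az": 0, "gripper": -1},
    {"x": 0, "y": 0, "z": 0, "ax": 0, "ay": 0, "az": 0, "gripper": -1},
    {"x": 0, "y": 0, "z": 0, "ax": 0, "ay": 0, "az": 0, "gripper": -1},
  ],
)

```text
t: 20.88
ee_pos: [0.4439, -0.2394, 0.0977]
orientation: [0.748, 0.663, 0.001, 0.002]
wrist_force: [6.5, -5.0, -14.5]
gripper_width: 0.0072
grasp_force: 58.3
```

The catch held at 14 N for about 1 s. I ease off, let go and withdraw.

Call:
carry_out(
  motion=[
    {"x": 0, "y": 0, "z": 0.05, "ax": 0, "ay": 0, "az": 0, "gripper": -1},
    {"x": 0, "y": 0, "z": 0.05, "ax": 0, "ay": 0, "az": 0, "gripper": -1},
    {"x": 0, "y": 0, "z": 0.05, "ax": 0, "ay": 0, "az": 0, "gripper": -1},
    {"x": 0, "y": 0, "z": 0, "ax": 0, "ay": 0, "az": 0, "gripper": -0.1},
    {"x": 0, "y": 0, "z": 0, "ax": 0, "ay": 0, "az": 0, "gripper": -0.1},
    {"x": 0, "y": 0, "z": 0, "ax": 0, "ay": 0, "az": 0, "gripper": -0.1},
    {"x": 0, "y": 0, "z": 0, "ax": 0, "ay": 0, "az": 0, "gripper": -0.1},
    {"x": 0, "y": 0, "z": -0.3, "ax": 0, "ay": 0, "az": 0, "gripper": -0.1},
    {"x": 0, "y": 0, "z": -0.8, "ax": 0, "ay": 0, "az": 0, "gripper": -0.1},
    {"x": 0, "y": 0, "z": -1, "ax": 0, "ay": 0, "az": 0, "gripper": -0.1},
    {"x": 0, "y": 0, "z": -1, "ax": 0, "ay": 0, "az": 0, "gripper": -0.1},
    {"x": 0, "y": -1, "z": 0, "ax": 0, "ay": 0, "az": 0, "gripper": -0.1},
    {"x": 0, "y": -1, "z": 0, "ax": 0, "ay": 0, "az": 0, "gripper": -0.1},
    {"x": 0, "y": 0, "z": 0, "ax": 0, "ay": 0, "az": 0, "gripper": -0.1},
    {"x": 0, "y": 0, "z": 0, "ax": 0, "ay": 0, "az": 0, "gripper": -0.1},
  ],
)

```text
t: 22.13
ee_pos: [0.3612, -0.2282, 0.2166]
orientation: [0.749, 0.663, 0.0, -0.0]
wrist_force: [0.5, 0.1, -0.4]
gripper_width: 0.0388
grasp_force: 0.0
```

Run:
```python
from h import *
s=manip.get_image("side");st=manip.state();print(st["t"],st["ee_pos"],st["wrist_force"],manip.tip_of(s,"cover_pull"))
cv2.imwrite("pics/c8.png",cv2.resize(s["img"][130:300,215:445],None,fx=3,fy=3,interpolation=2))
```

```text
22.1833 [ 0.36291158 -0.22912136  0.21718904] [ 0.28914729 -0.78883359  0.34679094] [{'xy': [344.7, 239.6], 'conf': 0.9}]
```

View pics/c8.png

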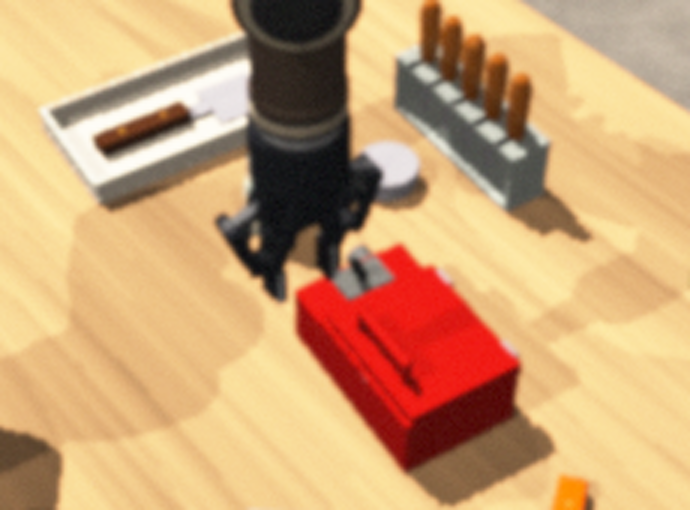

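The cover lies shut flush on the box, with its bar at (385,345). The scraper is flat in the dish (175,115), the switch at (365,270) still stands, and the robot touches nothing. I hand the job in.

```bash
python3 -c "
from cell import manip; print(manip.job_done())"
```

```text
the job is handed in; nothing more can be done
None
```

I laid the scraper flat in the dish, shut the cover and tugged the pull at about 14 N for roughly a second; the catch held, so I let go and handed the job in at about 22 s, but the hand-in returned no verdict.

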